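# Seat the kneading paddle on the food processor's drive and hold it down

## Robot

A 6-joint arm with a two-finger parallel gripper is mounted at the origin on a cart in front of the work surface, level with it; the furniture and walls round the work are solid. World frame = base frame: x ahead of the robot, y to its left, z up, the work surface at z = 0. Lengths are in mm, angles in rad, forces in N, time in s.
With the tool pointing down it reaches from about 325 to 900 mm from the base axis. Payload 6.1 kg.
Tool frame: the origin (TCP) lies at the very end of the fingers, on their centre line; the grasp point (between the pads) lies r.grip_depth behind it (r.grip_depth is the distance from the TCP to the grasp point, in mm); z points along the fingers, y is the line along which they close (so a half turn about z gives the same grasp; the last joint's range is limited). The gripper opens to 85 mm and grips with 20 to 120 N. Pads are 22 mm wide; open, the fingers measure 114 mm over their backs; the gripper's body (76 mm by 85 mm) begins 54 mm behind the grasp point. The pads swing forward as they close: fully open they stand 13 mm farther back than shut.
Start: joints at [-1.388, 0.22, 1.526, -0, 1.395, -0.126], TCP at [189.94, -595.431, 231.3] pointing down, gripper open.
Joint ranges: [-2.98, 2.98], [-0.91, 2.08], [0.09, 2.57], [-1.24, 4.39], [0.2, 2.65], [-2.68, 2.68]. Speed limits (rad/s): [2.57, 2.57, 3.01, 3.14, 3.14, 3.14].

## Interface

Orientations are given as a unit quaternion [x, y, z, w].
In Python, from rig import r, eoat, readout, get_image, job gives the robot as it stands. The module is installed in compiled form; this text tells all that it offers. Calls block until the motion is done:
- r.movep(position, orientation): joint-space move of the TCP to a pose.
- r.move_straight(position, vel=150, frame=None, guard=None): straight line of the TCP; frame=None keeps the orientation; vel is the mean speed in mm/s. With guard (N) it stops when the force on the tool has changed by that much, and returns True; else False.
- r.move_joints(angles): joint-space move.
- eoat.gripper_open() and eoat.grab(strength=None): open the fingers fully, or close them until they stop; strength is the grip in N (None keeps the last).
- r.pause(seconds).
- r.solve_ik(position, orientation): joint angles nearest the present ones, or None.
- readout.state(): the state.
- get_image(name): name is "scene" or "side" or "wrist"; returns a dict with "color" (400x640x3 uint8, red, green, blue), "mtx" (3x3 intrinsics, pixels), "R" (3x3) and "t" (3): a world point X has camera coordinates R X + t. Camera axes: x right, y down, z forward; pixel columns grow to the right and rows downward; lengths in mm; the calibration is good to about 2 mm. A picture is of the moment at which its call begins. There is no depth.
A pose or a line that the arm cannot do raises r.IKError and nothing moves.
- job.finish_job(): hands the job in; it is judged then, once.
The state is a dict: "t": time; "q": joint angles; "joint_vel": joint speeds; "joint_torque": joint torques, N m; "ee_pos": TCP position; "eef_rot": TCP orientation; "contact_force": force on the tool from outside, world axes, zero at the start; "torque": the same for the moment, N m; "opening": opening from 0.0 (shut) to 1.0 (fully open); "grip_force": force on a finger pad.
Only numpy, scipy, OpenCV 4.12 (cv2) and the standard library are available. Lean on these libraries where they do the work, as an engineer would, in place of code of your own. Each camera call takes 0.05 s, during which the arm holds its last target. There are 200 camera calls.

## Task

Take the two-armed kneading paddle (not the round grating disc) by the fin on its top, turn it until its socket meshes with the cross-shaped drive in the food processor's bowl, and slide it down. Then press it on down until the spring collar at the foot of the drive is pushed all the way in, and finish still holding it pressed down, without letting go, so that I can fit the cover. Do not ram it, and leave the disc, the tin and the pepper drum where they stand.

Things in the scene. Friction and masses are not known exactly. Their poses are not given: they have to be found in the camera images.
- paddle_grip (a point): Centre of the grip fin on top of the kneading paddle (the thing to seat), on its axis, 92 mm above its underside. The fin is 12 mm thick (along this point's y), 34 mm wide (along x) and stands 41 mm above the hub's flat top, its top 111 mm above the underside. z points up.
- paddle: The paddle, 0.14 kg (varies by a third), upright; axes as paddle_grip, origin at the centre of its underside. Grey hub 50 mm in diameter, 70 mm high; two stubby arms at its foot along +x and -x, 126 mm across, 33 mm high. Underside: a cross-shaped socket 46 mm deep, slots 8.4 mm wide along x and y, so it fits the drive in four positions a quarter turn apart.
- disc_grip (a point): Centre of the fin of the grating disc, a bystander: the same hub and fin as the paddle, but with a round steel disc 112 mm in diameter 36 mm up the hub instead of arms. 92 mm above its underside. It and the paddle may stand in either order.
- processor: The food processor, fixed; origin on the worktop under its centre, z up, x away from its front dial, bowl handle towards +y, reaching 123 mm from the axis. White base 196 mm in diameter, 60 mm high, with a low clear bowl: inner diameter 150 mm at its floor, which is 65 mm above the worktop; rim 105 mm above the worktop, 168 mm in outer diameter.
- drive_tip (a point): Tip of the steel drive in the centre of the bowl, 113 mm above the worktop, z up. The drive is a cross: ribs 6 mm thick, 26 mm end to end, along this point's x and y; the last 6 mm are a narrower lead-in (3.6 mm thick, 18 mm across). The socket has 1.2 mm of play a side on the ribs, about 5 degrees of turn. Unless meshed, the paddle stops on top of the drive.
- collar (a joint): How far the grey spring collar round the drive's foot (52 mm in diameter) is pushed down, in m: 0 up (its top 85 mm above the worktop, 28 mm below the drive's tip), 0.012 all the way in. Moves from 4 N on, 13.6 N at the stop. The paddle's underside rests on it; it springs back when not pressed. At the stop paddle_grip is 165 mm above the worktop.
- tin: Bystander: a food tin, 75 mm in diameter, 58 mm high, behind the attachments; origin at the centre of its underside. Farther back, wall cabinets with bar handles hang over the worktop from 0.55 m up: keep the elbow and wrist clear of them.
- pepper: Bystander: a pepper drum, 46 mm in diameter, 98 mm high; origin at the centre of its underside.
There are look-alikes about, which are no part of the job. What is shaped like the paddle but white is not meant.

How it is judged:
By the outcome, as a careful person would: the job done as asked, in the order asked, and still so for the second after the job is handed in, while the arm keeps its last pose, push and grip.
It also fails if it takes over 51 s, if anything falls off the work surface, if the arm or the gripper's body presses on something with over 40 N, if the wrist force passes 120 N, or if a joint passes its speed limit or range.

## Working session

There is one attempt and no reset: what is moved stays moved. The work goes in short steps, each a Python script; the robot and the scene stay as the last script left them, time stands still between calls to the robot, and variables do not carry over. Pictures are saved under pics/ and viewed, at most 10 in all, crops included, and the job is handed in when it is done.

```bash
mkdir -p pics; python3 - <<'E'
from rig import r, eoat, readout, get_image, job
import cv2,numpy as np
for n in ["scene","side"]:
    d=get_image(n); cv2.imwrite(f"pics/{n}0.png",d["color"][...,::-1]); print(n,d["mtx"].tolist(),d["R"].round(4).tolist(),d["t"].round(1).tolist())
d=get_image("wrist");cv2.imwrite("pics/wrist0.png",d["color"][...,::-1]);print(d["mtx"].tolist(),d["R"].round(3).tolist(),d["t"].tolist())
s=readout.state();print(s["eef_rot"],s["t"],r.grip_depth)
E
```

```text
scene [[510.12363646155575, 0.0, 322.0406477068005], [0.0, 510.12363646155575, 194.7934389707144], [0.0, 0.0, 1.0]] [[0.1387, -0.9903, -0.0012], [-0.4097, -0.0563, -0.9105], [0.9016, 0.1268, -0.4135]] [-230.3, 306.0, 1136.2]
side [[448.325877363232, 0.0, 319.5417657625531], [0.0, 448.325877363232, 191.80486432800367], [0.0, 0.0, 1.0]] [[0.8322, -0.5538, 0.0268], [-0.1707, -0.3019, -0.9379], [0.5275, 0.776, -0.3457]] [-532.5, 132.2, 1043.9]
[[341.1590542418199, 0.0, 317.60246746214307], [0.0, 341.1590542418199, 200.5352540522716], [0.0, 0.0, 1.0]] [[0.303, -0.953, -0.0], [-0.919, -0.293, 0.264], [-0.252, -0.08, -0.965]] [-625.4136434328589, -35.24437950229843, 378.1618692776723]
[ 9.88104579e-01  1.53781639e-01 -2.01455674e-05 -7.40318529e-04] 0.15 18.700000000000003
```

View pics/scene0.png

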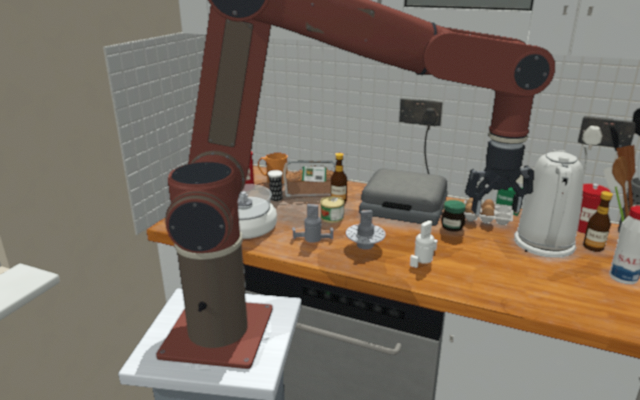

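View pics/side0.png

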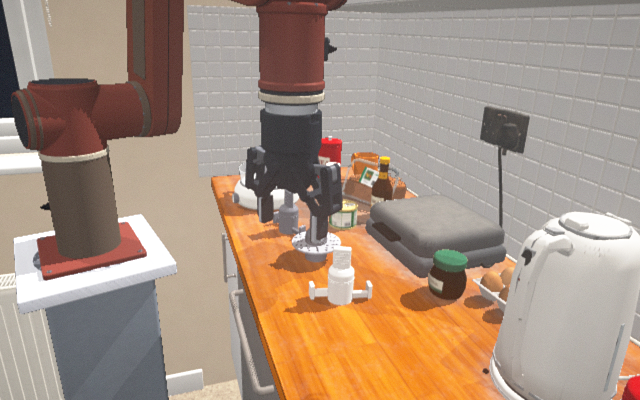

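The scene view shows the grey paddle with its fin at about (313,212) and foot at (313,240). The disc is at (366,232), the white look-alike at (425,245), the tin at (332,209) and the pepper drum at (275,185). The processor is at about (250,212), half hidden by the arm. The side view agrees.

```bash
cat > h.py <<'E'
from rig import r, eoat, readout, get_image, job
import cv2,numpy as np
from scipy.spatial.transform import Rotation as Rot
def ray(d,u,v,z):
    C=-d["R"].T@d["t"]; w=d["R"].T@np.linalg.solve(d["mtx"],[u,v,1.]); return C+w*(z-C[2])/w[2]
def proj(d,X):
    c=d["R"]@np.asarray(X,float)+d["t"]; p=d["mtx"]@c; return p[:2]/p[2]
def quat(yaw): # tool down, tool x axis at yaw in world (tool y = closing line at yaw-90)
    return (Rot.from_euler("z",yaw)*Rot.from_euler("x",np.pi)).as_quat()
def save(d,n): cv2.imwrite(f"pics/{n}.png",d["color"][...,::-1])
E
python3 - <<'E'
from h import *
d=get_image("scene")
for n,u,v,z in [("paddle fin",313,210,95),("paddle foot",313,240,5),("disc",366,215,95),("proc hub",246,198,113),("tin top",332,204,58),("pepper top",275,174,98)]: print(n,ray(d,u,v,z).round())
w=get_image("wrist"); s=readout.state()
T=Rot.from_quat(s["eef_rot"]); print("cam in tool",T.inv().apply(-w["R"].T@w["t"]-s["ee_pos"]), T.inv().apply(w["R"][2]), T.as_euler("zyx"), T.as_matrix().round(3).tolist())
E
```

```text
paddle fin [ 448. -143.   95.]
paddle foot [ 430. -145.    5.]
disc [ 436. -298.   95.]
proc hub [464.  60. 113.]
tin top [ 573. -184.   58.]
pepper top [697.  26.  98.]
cam in tool [  65.37920274    0.83921508 -143.33065779] [-2.64088414e-01  8.65128927e-04  9.64498088e-01] [-3.08804867e-01 -1.52877455e-04 -3.14067425e+00] [[0.953, 0.304, -0.0], [0.304, -0.953, 0.001], [0.0, -0.001, -1.0]]
```

```bash
python3 - <<'E'
from h import *
p=[445,-45,290]
print(r.solve_ik(p,quat(0)))
r.movep(p,quat(0))
s=readout.state();print(s["t"],s["q"],s["ee_pos"])
save(get_image("wrist"),"w1");save(get_image("scene"),"s1")
E
```

```text
[-2.77431283e-01 -2.53391337e-01  1.88512362e+00 -4.44089210e-16
  1.50986037e+00  1.29336504e+00]
2.4333 [-2.78546435e-01 -2.52907193e-01  1.88484650e+00 -2.25832419e-04
  1.50970871e+00  1.29308130e+00] [445.07949966 -45.61166226 289.93740319]
```

View pics/w1.png

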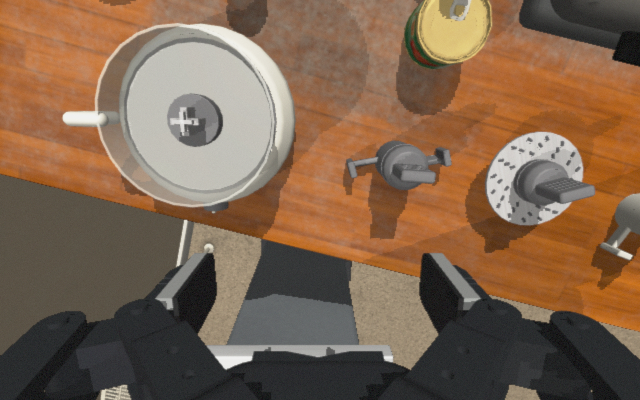

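The wrist view, with image up being +x and image right being -y, shows the drive tip at (184,121). The paddle hub is at (402,165), with its fin top at (418,177) and arms from (350,168) to (446,157). The disc is at (540,180). Next I'll look at the paddle and the drive from the same tool-relative pose, so calibration errors cancel.

```bash
python3 - <<'E'
from h import *
d=get_image("wrist")
dr=ray(d,184,121,113); f=ray(d,419,177,111); a=ray(d,350,168,33); b=ray(d,446,157,33)
print(dr,f,a,b,(a+b)/2); v=a-b; yaw=np.arctan2(v[1],v[0]); print(np.degrees(yaw))
q=quat(yaw)
r.movep([f[0],f[1],208],q)
r.pause(0.3)
d=get_image("wrist");save(d,"wp")
s=readout.state();print(s["t"],s["q"],s["ee_pos"],Rot.from_quat(s["eef_rot"]).as_matrix().round(3).tolist())
np.savez("wp.npz",**d,**{"ee":s["ee_pos"],"q":s["eef_rot"]})
np.save("drive0.npy",dr)
E
```

```text
[498.81446586  74.80687467 113.        ] [ 445.8609218  -144.84651868  111.        ] [441.16728734 -85.8337258   33.        ] [ 454.02459915 -198.46287551   33.        ] [ 447.59594325 -142.14830066   33.        ]
96.51247472043829
4.5833 [-4.82361435e-01 -1.43837120e-01  1.94571618e+00 -3.78153928e-06
  1.33950612e+00 -5.96075974e-01] [ 445.93271544 -144.77576444  208.10175291] [[-0.113, 0.994, 0.0], [0.994, 0.113, -0.0], [-0.0, 0.0, -1.0]]
```

View pics/wp.png

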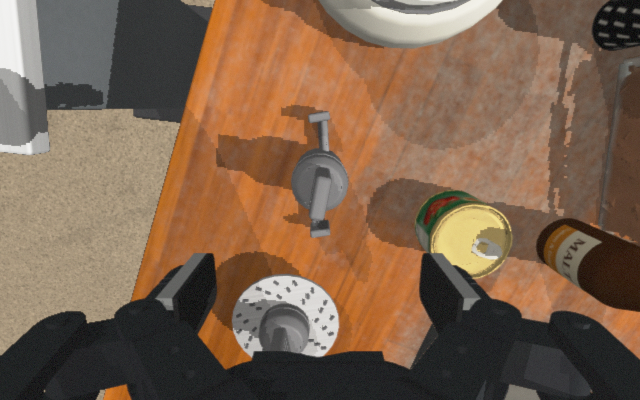

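This wrist view over the paddle shows the arms at (319,117) and (320,228) and the fin running from about (322,170) to (319,218). The disc is at (285,320) and the tin at (470,240). I'll enlarge the fin.

```bash
python3 - <<'E'
import cv2
im=cv2.imread("pics/wp.png")[105:245,265:375]
cv2.imwrite("pics/wpc.png",cv2.resize(im,None,fx=4,fy=4,interpolation=cv2.INTER_NEAREST))
E
```

```text
(no output)
```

View pics/wpc.png

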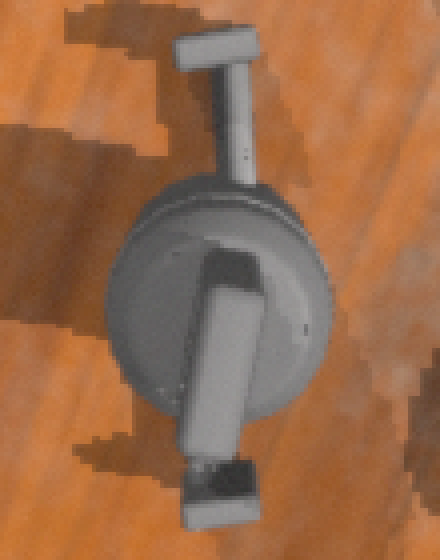

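The crop shows the fin's top face as a light quadrilateral with corners at about (317.8,175.8), (331.5,177.5), (324.5,220.5) and (310,218.8). It's tilted about 10° from the image vertical, and the end plates are consistent with that. Now I'll measure it by mask and look at the drive the same way.

```bash
cat >> h.py <<'E'
def face(d,z,seed,lo,hi):
    """plane points of the boundary of the flat region round the seed at height z, rectangle in mm"""
    g=cv2.cvtColor(d["color"],cv2.COLOR_RGB2GRAY); g=cv2.resize(g,None,fx=4,fy=4,interpolation=cv2.INTER_CUBIC)
    m=np.zeros((g.shape[0]+2,g.shape[1]+2),np.uint8)
    cv2.floodFill(g,m,(int(seed[0]*4),int(seed[1]*4)),255,lo,hi,4|(255<<8)|cv2.FLOODFILL_FIXED_RANGE|cv2.FLOODFILL_MASK_ONLY)
    m=cv2.morphologyEx(m[1:-1,1:-1],cv2.MORPH_OPEN,np.ones((7,7)))
    c=max(cv2.findContours(m,0,2)[0],key=cv2.contourArea)[:,0].astype(float)
    P=np.array([ray(d,(u+.5)/4-.5,(v+.5)/4-.5,z)[:2] for u,v in c],np.float32)
    return P,cv2.minAreaRect(P),m
E
python3 - <<'E'
from h import *
d=dict(np.load("wp.npz"))
C=np.array([ray(d,u,v,111)[:2] for u,v in [(317.75,175.75),(331.5,177.5),(324.5,220.5),(310,218.75)]])
top=(C[0]+C[1])/2;bot=(C[2]+C[3])/2
print("manual",C.mean(0),np.degrees(np.arctan2(*(top-bot)[::-1])),np.linalg.norm(top-bot),np.linalg.norm(C[0]-C[1]))
for t in (8,12,18):
    P,rc,m=face(d,111,(321,198),t,t); print(t,rc)
dr=np.load("drive0.npy")
yaw=np.arctan2(*(top-bot)[::-1])
r.movep([dr[0],dr[1],210],quat(yaw)); r.pause(.3)
d=get_image("wrist");save(d,"wd"); s=readout.state(); print(s["t"],s["ee_pos"])
np.savez("wd.npz",**d)
p=proj(d,dr).astype(int);print(p)
im=d["color"][p[1]-60:p[1]+60,p[0]-60:p[0]+60,::-1]
cv2.imwrite("pics/wdc.png",cv2.resize(im,None,fx=5,fy=5,interpolation=cv2.INTER_NEAREST))
E
```

```text
manual [ 447.06865479 -143.69853246] 87.21961978479573 32.93713362248463 9.957419139377983
8 ((447.17193603515625, -144.0735626220703), (29.679725646972656, 7.991655349731445), 85.7041244506836)
12 ((447.15594482421875, -143.8975372314453), (30.342449188232422, 8.408971786499023), 85.71485137939453)
18 ((447.14715576171875, -143.81146240234375), (30.968276977539062, 8.959513664245605), 85.4272689819336)
5.8333 [498.90074174  73.92324939 210.0431439 ]
[318 198]
```

View pics/wdc.png

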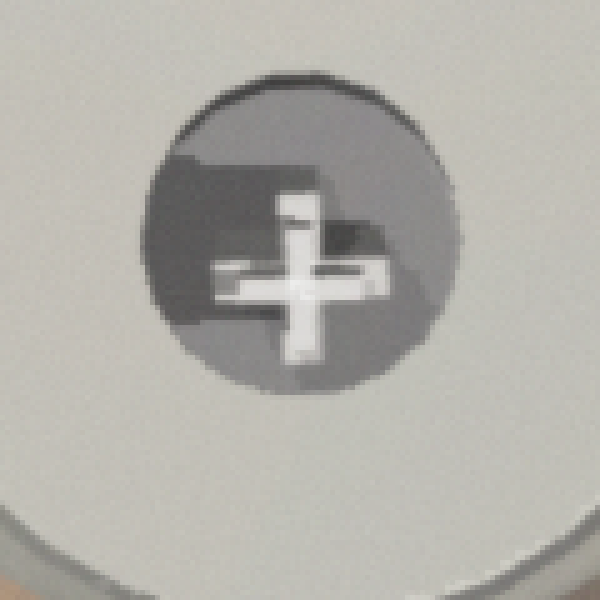

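The crop over the drive shows the lead-in cross centred at about crop (302.5,286). That is image (318.0,194.7). The ribs are turned about 2° counter-clockwise relative to the tool. Shoulder rib ends are at crop x 213..390 and y 192..362.

```bash
python3 - <<'E'
from h import *
d=dict(np.load("wd.npz"))
px=lambda c:(c[0]/5-.5+258,c[1]/5-.5+138)
D=ray(d,*px((302.5,286)),113)
t,b,l,rr=[ray(d,*px(c),107)[:2] for c in [(298.5,200),(303.5,355),(226,281),(377,276)]]
ang=lambda v:np.degrees(np.arctan2(v[1],v[0]))
print("tip",D,"ang",ang(t-b),ang(rr-l)+90)
c=[ray(d,*px(c),107)[:2] for c in [(213,281),(390,276),(298.5,192),(303.5,362)]]
print(np.linalg.norm(c[0]-c[1]),np.linalg.norm(c[2]-c[3]),np.mean(c,0))
s=readout.state();print(s["ee_pos"],s["contact_force"],np.linalg.norm(s["joint_vel"]))
# go to paddle and grasp
yaw=np.radians(86.5); f=np.array([447.,-143.7])
r.movep([*f,160],quat(yaw)); 
print(r.move_straight([*f,73.5],vel=80,guard=8))
r.pause(.2); s=readout.state();print(s["t"],s["ee_pos"],s["contact_force"])
eoat.grab(60); s=readout.state();print(s["t"],s["ee_pos"],s["opening"],s["grip_force"],s["contact_force"])
d=get_image("wrist");save(d,"wg");np.savez("wg.npz",**d,ee=s["ee_pos"],q=s["eef_rot"])
E
```

```text
tip [498.47212033  77.42530855 113.        ] ang 88.88267497883965 89.03563769687469
26.38723067373903 26.12339362984633 [498.27704192  77.07337484]
[498.90074174  73.92324939 210.0431439 ] [-0.2936403   0.13254242  0.14590487] 0.005757830639140992
False
8.1833 [ 447.33842025 -143.88229834   73.98787952] [ 0.73229036  0.45877847 -0.65812972]
8.85 [ 447.09601631 -143.7531865    73.57607699] 0.12960244149345596 58.57941806316376 [-0.39700851 -0.34380746 -0.46580091]
```

View pics/wg.png

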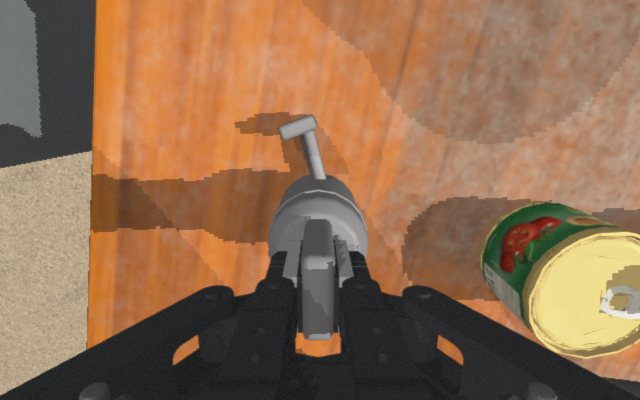

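The fin is held between the pads. Its top face spans about u 302..334 and v 255..338, and the arm is visible at (300,127). I'll check the camera bias from this, then lift and carry.

```bash
python3 - <<'E'
from h import *
d=dict(np.load("wg.npz"))
for t in (10,18):
    P,rc,m=face(d,111,(317,290),t,t); x,y,w,h=cv2.boundingRect(m); print(t,rc,x/4,y/4,w/4,h/4)
print([ray(d,u,v,111).round(2).tolist() for u,v in [(303,255),(334,255),(302,338),(333,338)]], d["ee"])
s0=readout.state()
r.move_straight([447,-143.7,160],vel=120); r.pause(.3)
s=readout.state();print(s["t"],s["ee_pos"],s["contact_force"],s["opening"],s["torque"])
r.movep([498.4,77.3,190],quat(np.radians(89))); r.pause(.4)
s=readout.state();print(s["t"],s["ee_pos"],s["contact_force"],s["opening"],Rot.from_quat(s["eef_rot"]).as_matrix()[:,0])
w=get_image("wrist");save(w,"wh");np.savez("wh.npz",**w)
save(get_image("side"),"sh");save(get_image("scene"),"sch")
a=cv2.imread("pics/sch.png")[100:300,130:390];b=cv2.imread("pics/wh.png")[100:300,190:450]
cv2.imwrite("pics/both.png",np.vstack([cv2.resize(a,None,fx=1.5,fy=1.5),cv2.resize(b,None,fx=1.5,fy=1.5)]))
E
```

```text
10 ((411.8705139160156, -108.3592758178711), (41.57069778442383, 24.983064651489258), 1.7771269083023071) 118.75 112.25 241.0 203.5
18 ((427.9013366699219, -109.3543701171875), (58.68144607543945, 54.27313995361328), 24.267576217651367) 86.0 112.0 554.0 248.5
[[442.31, -126.24, 111.0], [452.75, -126.89, 111.0], [439.56, -158.79, 111.0], [450.79, -159.49, 111.0]] [ 447.09601631 -143.7531865    73.57607699]
10.075 [ 446.66573889 -143.53115443  159.36337022] [-0.5448221  -0.47341922 -0.73822884] 0.1313270606961176 [ 0.03156677  0.0008066  -0.01092163]
11.3917 [498.44542927  76.61406942 189.96961458] [ 0.34194314 -0.39539343 -0.93848385] 0.13104649425727807 [ 1.86447899e-02  9.99826169e-01 -5.69217224e-05]
```

View pics/both.png

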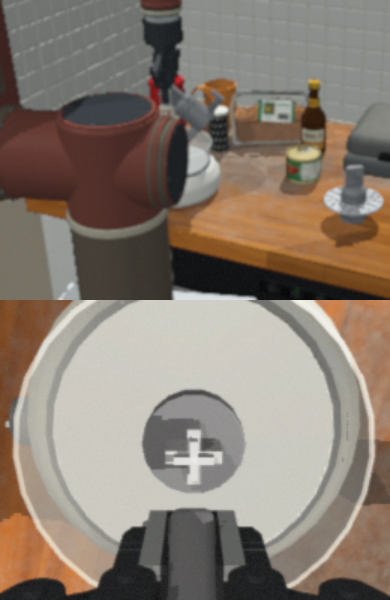

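The lower image shows the drive ahead of the fingers but no hub round the fin. In the upper one the paddle looks swung about the pad axis. I need one enlarged look to judge the tilt.

```bash
python3 - <<'E'
from h import *
a=cv2.imread("pics/sch.png")[110:240,210:310];b=cv2.imread("pics/sh.png")
s=dict(get_image("side")); p=proj(s,[498,77,150]);print(p); x,y=p.astype(int)
b=b[max(y-65,0):max(y-65,0)+130,x-65:x+65]
cv2.imwrite("pics/z.png",np.hstack([cv2.resize(i,(int(i.shape[1]*3.4),int(i.shape[0]*3.4)),interpolation=cv2.INTER_CUBIC) for i in (a,b)]))
E
```

```text
[266.10946045 151.99993476]
```

View pics/z.png

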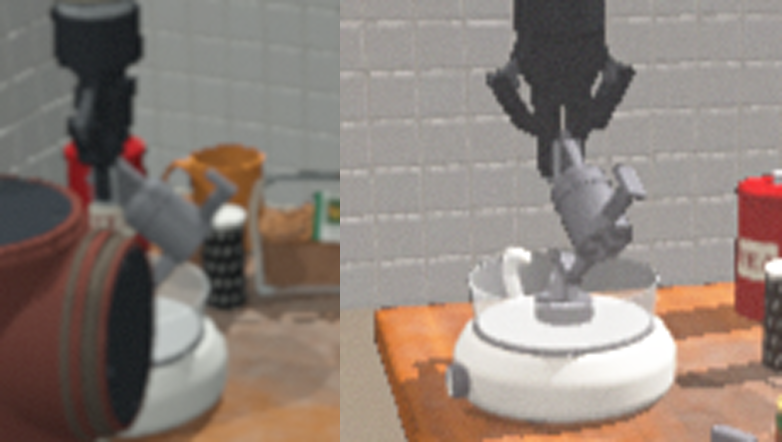

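The enlarged view shows the paddle about 55° off upright, with its hub towards -y. The carry went too low and its foot caught the bowl rim. It's still held, and nothing else was touched.

To mend it:
1. Right the paddle by drawing the underside of its low (+y) arm against the inside of the fixed bowl's rim on the -y side.
2. Stand it flat on the worktop.
3. Regrip it and carry it higher.

```bash
python3 - <<'E'
from h import *
def st(l):
    s=readout.state();print(l,round(s["t"],2),s["ee_pos"].round(1),np.round(s["contact_force"],1),round(s["opening"],3))
x=498.4
r.move_straight([x,47,190],vel=80); st("a")
eoat.grab(25)
print(r.move_straight([x,47,179],vel=40,guard=12)); st("b")
save(get_image("scene"),"r0")
for y in (32,18,4):
    print(r.move_straight([x,y,179],vel=40,guard=25)); st(y)
save(get_image("scene"),"r1");save(get_image("side"),"r1s")
a=cv2.imread("pics/r1.png")[110:240,210:340];b=cv2.imread("pics/r1s.png")[80:230,200:340]
cv2.imwrite("pics/r.png",np.hstack([cv2.resize(i,(390,390),interpolation=cv2.INTER_CUBIC) for i in (a,b)]))
E
```

```text
a 12.12 [498.4  46.6 190. ] [ 0.1 -0.3 -0.9] 0.131
False
b 12.76 [498.   47.1 178.5] [-0.5 -0.6 -1.7] 0.13
False
32 13.33 [499.3  34.  181.6] [-2.8 10.3 11.8] 0.128
False
18 13.83 [500.4  19.7 183.4] [-4.2  8.7 18.7] 0.131
False
4 14.33 [500.4   5.2 183.9] [-5.4  7.6 22.4] 0.132
```

View pics/r.png

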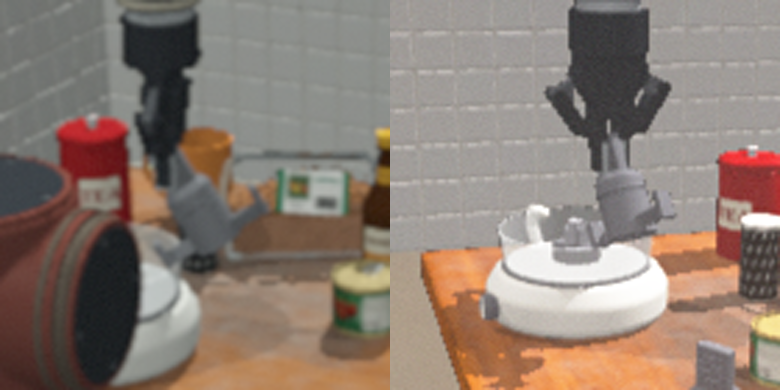

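In this view the tilt is down to about 27°, and the contact geometry predicts the same. I'll carry on the same way so the contact moves outward along the +y arm, then lift clear and stand it on the worktop. I've used all 10 views, so from here on I'll use numbers only.

```bash
python3 - <<'E'
from h import *
def st(l):
    s=readout.state();print(l,round(s["t"],2),s["ee_pos"].round(1),np.round(s["contact_force"],1),round(s["opening"],3))
x=498.4
for y,z in ((-15,178),(-35,177),(-47,176)):
    print(r.move_straight([x,y,z],vel=40,guard=25)); st(y)
r.move_straight([x,-50,215],vel=80); st("up")
r.move_straight([447,-143.7,150],vel=150); st("over")
print(r.move_straight([447,-143.7,105],vel=100,guard=10)); st("near")
print(r.move_straight([447,-143.7,74],vel=30,guard=8)); st("touch")
E
```

```text
False
-15 15.06 [500.1 -14.2 182.6] [-5.1  6.3 21.7] 0.134
False
-35 15.71 [499.4 -34.8 178.7] [-0.9  3.2  5.3] 0.131
False
-47 16.16 [499.2 -47.5 177.2] [1.1 2.6 7. ] 0.132
up 16.8 [498.4 -50.1 215.1] [ 0.7 -0.3 -1.7] 0.13
over 17.78 [ 447.5 -143.5  150.4] [-0.4 -0.2 -0.6] 0.13
False
near 18.38 [ 447.3 -143.6  105.3] [-0.1  0.2 -0.8] 0.136
False
touch 19.57 [ 447.2 -143.8   74.2] [-0.3  0.3 -1.1] 0.131
```

```bash
python3 - <<'E'
from h import *
def st(l):
    s=readout.state();print(l,round(s["t"],2),s["ee_pos"].round(1),np.round(s["contact_force"],1),np.round(s["torque"],2),round(s["opening"],3))
print(r.move_straight([447,-143.7,66],vel=25,guard=12)); st("press")
z=readout.state()["ee_pos"][2]
if z<70: r.move_straight([447,-143.7,70],vel=30)
eoat.gripper_open(); st("open")
r.move_straight([447,-143.7,208],vel=200); 
r.pause(.2); d=get_image("wrist");save(d,"wp2");s=readout.state();np.savez("wp2.npz",**d)
st("look")
g=d["color"][110:260,270:370].astype(int); 
sat=g.max(2)-g.min(2); m=(sat<25).astype(np.uint8)
for row in m[::5]: print("".join(".#"[v] for v in row[::2]))
for seed in [(320,190),(320,198),(320,205)]:
    for t in (10,16): print(seed,t,face(d,111,seed,t,t)[1])
E
```

```text
True
press 19.81 [ 447.9 -144.4   72.2] [-0.2 -0.4  3.7] [0.15 0.16 0.03] 0.134
open 20.52 [ 446.9 -143.8   71.1] [ 0.9  0.2 -0.1] [-0.02 -0.01  0.02] 0.998
look 21.6 [ 446.3 -143.4  206.6] [-0.5  0.2 -0.5] [ 0.04  0.03 -0.03] 1.001
..................................................
..................................................
..................................................
..................................................
.....................###..........................
...............##########.........................
..............##########..........................
....................#####.........................
.....................#####........................
......................####........................
......................#####.......................
.......................#####......................
..................###############.................
................###################...............
...............#####################..............
..............#######################.............
.............#########################............

[... 658 characters left out ...]
....
(320, 190) 10 ((446.03558349609375, -138.56871032714844), (9.855549812316895, 9.03807544708252), 2.429964303970337)
(320, 190) 16 ((446.2601318359375, -139.31454467773438), (10.634861946105957, 10.884100914001465), 89.01002502441406)
(320, 198) 10 ((446.1634216308594, -138.72848510742188), (9.122676849365234, 9.620016098022461), 89.33746337890625)
(320, 198) 16 ((446.2420959472656, -139.10693359375), (10.24239730834961, 10.538078308105469), 89.37059020996094)
(320, 205) 10 ((447.76483154296875, -159.65933227539062), (30.38875961303711, 8.84001636505127), 88.8936767578125)
(320, 205) 16 ((448.18316650390625, -167.87965393066406), (76.35404968261719, 33.700828552246094), 69.7145004272461)
```

The mask shows the paddle standing upright again. The fin centre is at (447.8,-159.7) and its yaw is 88.9°, so it slid about 16 mm along the pads. I'll regrip it centrally and more firmly, carry it higher, and lower it with a guard.

```bash
cat >> h.py <<'E'
def st(l):
    s=readout.state();print(l,round(s["t"],2),s["ee_pos"].round(2),np.round(s["contact_force"],1),np.round(s["torque"],2),round(s["opening"],3));return s
E
python3 - <<'E'
from h import *
d=dict(np.load("wp2.npz")); P,rc,m=face(d,111,(320,205),10,10); c,(w,h),a=rc
x,y,ww,hh=cv2.boundingRect(m);print("fin px",x/4,y/4,ww/4,hh/4,"hub",ray(d,321,201,62))
yaw=np.radians(88.9); f=np.array(c)
r.movep([*f,150],quat(yaw))
print(r.move_straight([*f,73.5],vel=80,guard=8))
eoat.grab(100); r.pause(.1); st("grab")
r.move_straight([*f,225],vel=150); r.pause(.2); s=st("lift")
d=get_image("wrist"); save(d,"wl"); np.savez("wl.npz",**d,ee=s["ee_pos"],q=s["eef_rot"])
# hub visible round the fin, as just after the first grasp?
for n in("wg","wl"):
    d=np.load(n+".npz"); g=d["color"][170:250,250:390].astype(int); k=(g.max(2)-g.min(2)<25)
    print(n); [print("".join(".#"[int(v)] for v in row[::2])) for row in k[::8]]
E
```

```text
fin px 316.25 202.25 12.25 39.25 hub [ 447.51468398 -157.30558162   62.        ]
False
grab 23.82 [ 447.97 -159.8    73.74] [-0.8  0.6  2.9] [-0.04  0.01  0.05] 0.132
lift 25.18 [ 447.31 -159.4   224.01] [-0.4 -0.4 -1.5] [-0.   -0.04 -0.01] 0.13
wg
..............................#######.................................
.........................##################...........................
....................############################......................
.................##################################...................
................#####################################.................
..............#########################################...............
............#############################################.............
..........################################################............
..........#################################################...........
.........##################################################...........
wl
..............................#######.................................
.........................##################...........................
....................############################......................
.................##################################...................
................#####################################.................
..............#########################################...............
............#############################################.............
..........################################################............
..........#################################################...........
.........##################################################...........
```

The hub silhouette in the wrist view is identical to the first upright grasp, so the paddle is held upright and central. Next I carry it high and lower it.

```bash
python3 - <<'E'
from h import *
q=quat(np.radians(89)); D=np.array([498.6,77.3])
r.movep([*D,225],q); r.pause(.2); s=st("over")
e=D-s["ee_pos"][:2]; T=D+np.clip(e,-1,1)
r.move_straight([*T,192],vel=60); r.pause(.2); s=st("above")
T=T+np.clip(D-s["ee_pos"][:2],-1,1)
hit=r.move_straight([*T,176],vel=25,guard=6); print(hit); st("lead")
d=get_image("wrist"); np.savez("wi.npz",**d)
E
```

```text
over 26.39 [498.72  75.94 224.99] [ 0.1  0.  -0.6] [-0.01 -0.01  0.06] 0.124
above 27.29 [498.84  78.31 192.54] [ 0.3 -0.6 -1.3] [-0.01  0.01  0.02] 0.127
False
lead 28.08 [498.14  77.28 175.98] [-0.4  0.6 -1. ] [ 0.   -0.02  0.01] 0.125
```

It went 10 mm past the tip with no contact force, so it's meshed. I'll slide it down onto the collar and press gently.

```bash
python3 - <<'E'
from h import *
T=np.array([498.5,77.3])
print(r.move_straight([*T,160],vel=30,guard=8)); s=st("collar")
for z in (156,152,149,147,145.5,144.5,143.5):
    r.move_straight([*T,z],vel=20,guard=40); r.pause(.15); s=st(z)
    if s["contact_force"][2]>22: break
E
```

```text
False
collar 28.82 [498.38  77.3  159.9 ] [ 0.4 -0.9 -1. ] [ 0.05  0.02 -0.01] 0.126
156 29.32 [498.98  77.32 156.62] [-0.  -0.7  4.2] [ 0.05  0.06 -0.02] 0.126
152 29.82 [498.99  77.3  152.76] [-0.9 -0.3  6.6] [ 0.03  0.25 -0.03] 0.129
149 30.27 [499.08  77.32 150.14] [-0.7  0.4  9.3] [ 0.03  0.39 -0.01] 0.124
147 30.67 [499.1   77.3  148.31] [-2.5  0.1 11.7] [0.01 0.56 0.03] 0.128
145.5 31.07 [499.13  77.3  147.01] [-3.2 -0.9 12.4] [-0.02  0.63 -0.03] 0.127
144.5 31.47 [499.26  77.31 146.68] [-4.6  0.4 15.6] [ 0.03  1.01 -0.01] 0.125
143.5 31.87 [499.41  77.31 146.63] [-6.3 -0.4 22.5] [-0.04  1.61  0.02] 0.122
```

The collar hit its stop: the force jumps from 12 N to 22 N with the TCP stationary at 146.6 mm, where about 146.3 was expected. I'll check that it stays there, then hand in.

```bash
python3 - <<'E'
from h import *
r.pause(.8); s=st("hold"); print(s["grip_force"])
if s["contact_force"][2]>17 and s["ee_pos"][2]<147.2: print(job.finish_job())
E
```

```text
hold 32.67 [499.43  77.32 146.64] [-6.4 -0.6 22.6] [-0.1   1.61  0.04] 0.128
100.79064846038818
the job is handed in; nothing more can be done
None
```

The paddle is meshed on the drive and held pressed down, with the collar at its stop (about 22 N, 33 s on the clock); on the first carry it caught the bowl rim and tilted in the grip, so I righted it against the rim and regripped it, and the disc, tin and pepper drum were not touched.

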